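# Shut and pin a clamshell drill jig, and hold it shut

### The arm

A 7-joint arm with a two-finger parallel gripper is mounted at the origin on a cart in front of the work surface, level with it; the furniture and walls round the work are solid. World frame = base frame: x ahead of the robot, y to its left, z up, the work surface at z = 0. Lengths are in m, angles in degrees, forces in N, time in s.
With the tool pointing down it reaches from about 0.425 to 0.95 m from the base axis. Payload 4.7 kg.
Tool frame: the origin (TCP) lies where the fingers leave the gripper's body, on its centre line; the fingertips stand 70 mm ahead of it and the grasp point (between the pads) lies 51 mm ahead of it (tcp_to_tips is the distance from the TCP to the fingertips, in m); y points along the fingers, z is the direction in which the jaws open and shut, and the axes are right-handed (so a half turn about y gives the same grasp; the last joint's range is limited). The gripper opens to 87 mm and grips with 3 to 60 N. Pads are 19 mm wide; open, the fingers measure 117 mm over their backs; the gripper's body (75 mm by 190 mm) begins 51 mm behind the grasp point.
Start: joints at [-66.687, 26.849, -2.785, 87.806, 1.381, 65.374, -4.715], TCP at [0.285, 0.612, 0.292] pointing down, gripper open.
Joint ranges: [-148.3, 148.3], [-19.14, 114.17], [-79.39, 73.82], [5.75, 140.21], [-59.74, 239.74], [12.07, 113.84], [-152.46, 152.46]. Speed limits (degrees/s): [147.25, 147.25, 180, 180, 180, 180, 180].

### API

Orientations are given as a 3x3 rotation matrix whose columns are the frame's x, y, z axes.
In Python, from cell import read_state, camera, calibration, hand_in, tcp_to_tips gives the robot as it stands.
- The arm moves only by the tool servo_tool, never from a script. Its arguments are lists of equal length, an entry for each row: "delta_pos": the shift along the tool's x, y, z in units of 0.8 m (1.0 is 0.8 m), a list of three; "dr": the turn, a rotation vector about the tool's x, y, z in units of 60 degrees (1.0 is 60 degrees), a list of three. A call has 1 to 20 rows; each row is the pose to reach, as a shift and turn from the pose commanded when the call began, along the tool's axes at that moment; what a row does not reach only later rows make up. A row lasts 1/12 s, in which the tool goes at most 41.7 mm and 7.16 degrees, less where a joint would pass 70% of its speed; a pose out of reach is approached as far as the arm can. A call with a number of a shift or a turn outside -1 to 1 is refused whole. A call with a gripper value outside its range is refused whole. "grip" is the finger opening in mm, from 0 to 87, set as the call begins (left out, the last holds). The fingers move at their own pace and stop on an object; the grip force is fixed at half the most. Time passes only in rows, so rows that repeat a pose let the fingers close. It gives the time, the measured TCP pose, the force and the opening at its end, in the units of the state.
- read_state(): the state, without advancing time (a new reading comes with each control period).
- camera(name): name is "side" or "top"; returns the picture (400x640x3 uint8, red, green, blue); there is no depth.
- calibration(name): a dict with "camera_matrix" (3x3 intrinsics, pixels), "distortion" ([k1, k2, p1, p2, k3] as OpenCV has them; the pictures are not rectified), "position" and "attitude" of the camera in the world. Camera axes: x right, y up, looking along -z (the intrinsics and any distortion apply to the point x, -y, -z); pixel columns grow to the right and rows downward; lengths in m; the calibration is good to about 2 mm. A picture is of the moment at which its call begins. calibration takes no time and is no camera call.
- hand_in(): hands the job in, once; it reports no verdict.
The state is a dict: "time_s": time; "joint_pos": joint angles; "qd": joint speeds; "joint_efforts": joint torques, N m; "ee_pos": TCP position; "tool_rot": TCP orientation; "wrist_force": force on the tool from outside, world axes, zero at the start; "wrist_torque": the same for the moment, N m; "finger_gap": finger opening in m.
Only numpy, scipy, OpenCV 4.12 (cv2) and the standard library are available. Lean on these libraries where they do the work, as an engineer would, in place of code of your own. Each camera call takes 0.05 s, during which the arm holds its last target.

### The job

The hinged lid of the drill jig stands open over the bolt that is to be drilled. Swing the lid down, push the long round-knobbed pin from the wooden stand through the lid's hole into the hole below it until its collar sits on the lid, and finish with the gripper still pressing that pin down so that the jig stays fully shut against its spring: the program ends while holding, do not let go or ease off. Leave the short pin, the bolt in the jig and the things lying about where they are.

Things in the scene. Friction and masses are not known exactly. Their poses are not given: they have to be found in the camera images.
- jig: Lower half of an aluminium clamshell drill jig, fixed to the bench, about 155 (x) x 142 (y) x 36 mm. Origin at the centre of its underside on the bench; its +x points to the hinge side (away from the robot, give or take the yaw), z up. Low side flanges 8 mm high. The blocks are 100 mm wide in y.
- jig_hole (a point): Mouth of the vertical through hole in the front block of the lower half, 12 mm diameter with a 2 mm chamfer, at jig (-55, 0, 36) mm, i.e. in the block's top face 36 mm above the bench. The hole goes down to the bench.
- lid_hinge (a point): Centre of the hinge axis, at jig (65, 0, 36) mm; the axis runs along the jig's y.
- lid (a joint): Lid angle in rad: 0 fully shut (level, on the lower half), 1.45 almost upright; it opens by its front edge rising. Hinge friction 0.15 Nm: the open lid stays where left. The last 0.05 rad work against a spring plunger: a shut lid let go rises to about 0.05, its hole still lined up well enough for the pin; about 10 N down at the hole shuts it, and it stays shut only under that push.
- lid_hole (a point): Centre of the pin hole in the top (outer) face of the steel lid, 12 mm diameter with a 2 mm chamfer. The lid is a plate 10 mm thick and 100 mm wide; its underside passes through the hinge axis, it reaches to 136 mm from the axis, and this hole lies 120 mm from the axis in the middle of the width. The lid weighs 0.22 kg. It can be pushed shut by its outer face.
- long_pin: The pin to use: all steel, 78 mm long, about 0.06 to 0.13 kg, standing in the wooden stand. Origin at the centre of its foot (the tip), z along the pin up to its knob. Shank 10 mm diameter, 42 mm long with a 4 mm tapered tip; collar 28 mm diameter, from 42 to 46 mm; round dark knob 22 mm diameter, from 46 to 78 mm, with three thin grooves. With the jig shut and the pin home the tip is 4 mm above the bench.
- long_pin_knob (a point): Point on the long pin's axis at 66 mm from its tip, in the upper half of its knob.
- short_pin: Another pin, to be left alone: shank 10 mm diameter and only 26 mm long, with a square 24 x 24 x 22 mm dark head. Origin at its foot. Stands in the other hole of the stand.
- pin_stand: Fixed wooden block 60 (x) x 130 (y) x 30 mm, origin at the centre of its underside, with two holes 11 mm wide and 20 mm deep, 80 mm apart along its y. Either pin may be in either hole.
- workpiece_bolt: Bolt 65 mm long lying in the slot of the lower half, along the jig's y. Leave it there.
- tape_measure: Tape measure 35 x 80 x 69 mm, bystander, origin under its centre.
- wrench: Small combination wrench 159 x 28 x 6 mm, bystander, origin under its centre.
- nut: Large hex nut 24 x 27 x 12 mm, bystander, origin under its centre.

How it is judged (in metres and radians):
On the way, in this order (a step that is already met when the one before it is completed fails the run):
1. the lid is swung down onto the lower half (below 0.1 rad) before the pin goes in (value of joint lid below 0.1 rad and horizontal distance between long_pin and jig_hole above 0.02 m), for 0.2 s.
2. the long pin's tip is in the lower half's hole, through the lid (horizontal distance between long_pin and jig_hole below 0.004 m and height (world z) of long_pin below 0.028 m and value of joint lid below 0.1 rad), for 0.1 s.
At the end, for the whole second after the job is handed in: For the last second: lid below 0.02 rad; long pin through both halves (tip within 4 mm of the hole axis, below 9 mm over the bench, tilt under 0.12 rad); fingers on the pin and its collar on the lid with over 2 N each; short pin within 20 mm of its place, bolt within 30 mm and in its slot (value of joint lid below 0.02 rad and horizontal distance between long_pin and jig_hole below 0.004 m and height (world z) of long_pin below 0.009 m and angle between long_pin's own z axis and vertical below 0.12 rad and contact force between long_pin and lid above 2 N and contact force between the fingers and long_pin above 2 N and distance of short_pin from where it was at the start of the episode below 0.02 m and z of workpiece_bolt in the frame of jig below 0.02 m and distance of workpiece_bolt from where it was at the start of the episode below 0.03 m); the arm keeps its last pose, push and grip.
It fails at once if the short pin is moved by more than 20 mm (distance of short_pin from where it was at the start of the episode above 0.02 m).
It fails at once if the bolt in the jig is moved by more than 30 mm (distance of workpiece_bolt from where it was at the start of the episode above 0.03 m).
It fails at once if a bystander is moved by more than 40 mm (distance of any of tape_measure, wrench, nut from where it was at the start of the episode above 0.04 m).
It also fails if it takes over 56 s, if anything falls off the work surface, if the arm or the gripper's body presses on something with over 40 N, if the wrist force passes 120 N, or if a joint passes its speed limit or range.

## Working session

There is one attempt and no reset: what is moved stays moved. The work goes in short steps, Python scripts to look and compute and a tool call to move; the robot and the scene stay as the last step left them, time stands still between calls to the robot, and variables do not carry over. Pictures are saved under pics/ and viewed, and the job is handed in when it is done.

Besides the shell and the picture viewer there is one more tool, called after "Emit:" as a command line: name --argument value ..., lists and objects as JSON in quotes. servo_tool: Moves the arm, as the interface text tells. Shifts and turns lie within -1 to 1; 1 stands for 0.8 m of shift or 60 degrees of turn. Its arguments: {"type":"object","properties":{"delta_pos":{"type":"array"},"dr":{"type":"array"},"grip":{"type":"number"}},"required":["delta_pos","dr"]}

```bash
mkdir -p pics; ls; python3 - <<'E'
from cell import *
import cv2,numpy as np
s=read_state()
for k,v in s.items(): print(k,np.round(v,4).tolist())
print(tcp_to_tips)
for n in("side","top"):
    im=camera(n); cv2.imwrite(f"pics/{n}0.png",im[:,:,::-1]); c=calibration(n)
    for k,v in c.items(): print(k,np.round(v,4).tolist())
E
```

```text
pics
time_s 0.0
joint_pos [-66.6867, 26.8994, -2.7866, 87.8722, 1.3825, 65.3737, -4.717]
qd [0.0084, -0.0876, 0.0084, -0.0454, -0.0558, 0.0202, -0.0524]
joint_efforts [-0.0001, -50.7979, -0.0807, -23.616, -0.0612, 0.0382, 0.0002]
ee_pos [0.2847, 0.6115, 0.2912]
tool_rot [[0.9066, -0.0008, 0.4221], [-0.4221, -0.0018, 0.9066], [0.0001, -1.0, -0.0019]]
wrist_force [-0.0834, -0.0446, 0.2116]
wrist_torque [-0.0383, -0.0076, 0.0236]
finger_gap 0.087
0.0697
camera_matrix [[376.7295, 0.0, 325.0745], [0.0, 376.7295, 197.7471], [0.0, 0.0, 1.0]]
distortion [-0.0654, 0.0, 0.0, 0.0, 0.0]
position [0.5962, -0.9687, 0.4893]
attitude [[0.9999, 0.0115, 0.0072], [0.0023, 0.3777, -0.9259], [-0.0134, 0.9258, 0.3777]]
camera_matrix [[426.9332, 0.0, 318.9394], [0.0, 426.9332, 210.0656], [0.0, 0.0, 1.0]]
distortion [-0.0141, 0.0, 0.0, 0.0, 0.0]
position [0.488, 0.033, 1.4131]
attitude [[0.0003, 0.9958, -0.0916], [-0.9999, 0.0018, 0.0166], [0.0167, 0.0916, 0.9957]]
```

View pics/side0.png

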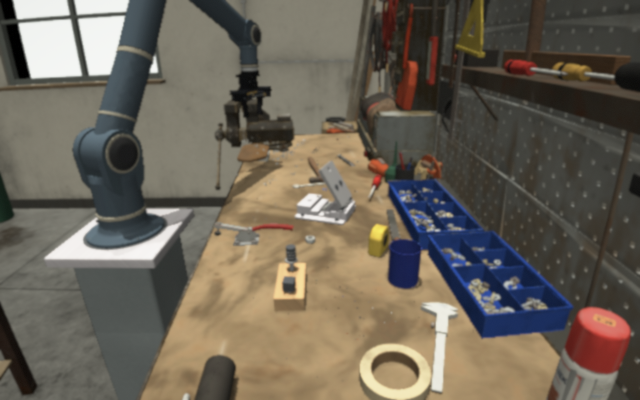

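View pics/top0.png

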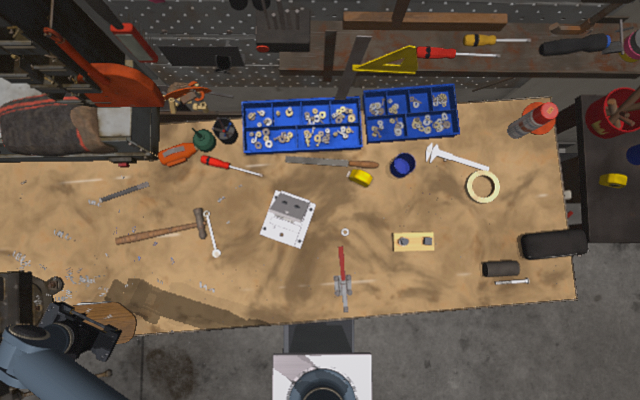

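Side view: the open jig is at about (325,205). The stand is at (291,285), with the round-knob pin in the far hole (292,253) and the square head in the near hole (289,285). Top view: the jig is at (289,219) and the stand at (414,242). I'll zoom in next.

```bash
python3 - <<'E'
import cv2,numpy as np
t=cv2.imread("pics/top0.png"); s=cv2.imread("pics/side0.png")
z=lambda im,x,y,w,h,f: cv2.resize(im[y:y+h,x:x+w],None,fx=f,fy=f,interpolation=cv2.INTER_CUBIC)
a=z(t,250,180,75,75,5); b=z(t,380,220,75,50,5)
c=np.zeros((600,760,3),np.uint8); c[:375,:375]=a; c[:250,380:755]=b
cv2.imwrite("pics/zt.png",c)
c=np.zeros((600,800,3),np.uint8); a=z(s,285,150,80,80,5);b=z(s,260,235,60,80,5); c[:400,:400]=a;c[:400,410:710]=b
cv2.imwrite("pics/zs.png",c)
E
```

```text
(no output)
```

View pics/zt.png

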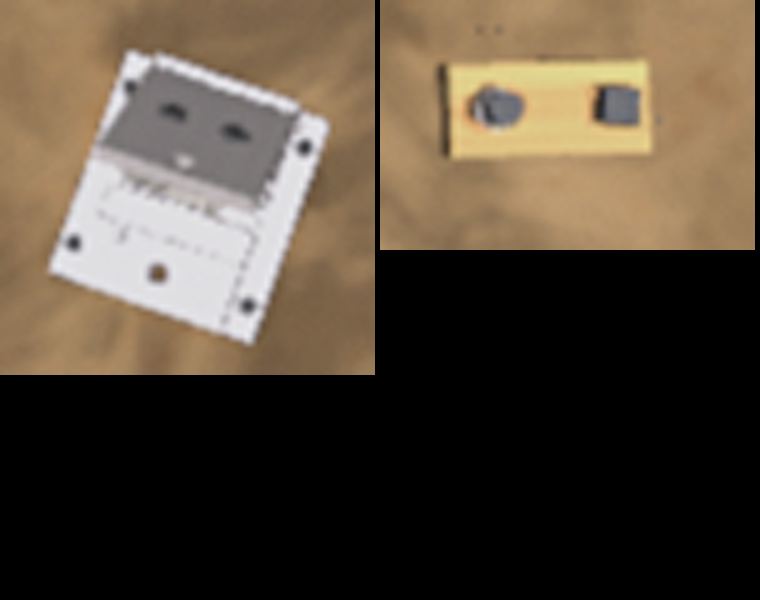

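View pics/zs.png

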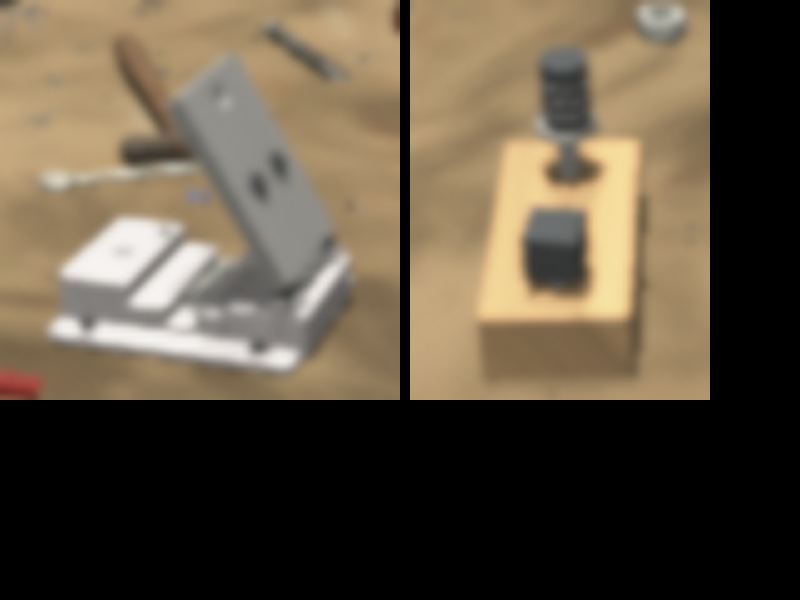

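```bash
cat > h.py <<'E'
import numpy as np,cv2
from cell import *
C={n:calibration(n) for n in("side","top")}
def ray(n,u,v):
    c=C[n];p=cv2.undistortPoints(np.array([[[u,v]]],float),np.array(c["camera_matrix"]),np.array(c["distortion"]))[0,0]
    return np.array(c["position"]),np.array(c["attitude"])@np.array([p[0],-p[1],-1])
def onz(n,u,v,z):
    o,d=ray(n,u,v); return o+d*(z-o[2])/d[2]
def proj(n,P):
    c=C[n];R=np.array(c["attitude"]);q=R.T@(np.array(P,float)-np.array(c["position"]))
    q=np.array([q[0],-q[1],-q[2]])
    return cv2.projectPoints(q.reshape(1,1,3),np.zeros(3),np.zeros(3),np.array(c["camera_matrix"]),np.array(c["distortion"]))[0].ravel()
def tri(a,b):
    (o1,d1),(o2,d2)=ray("side",*a),ray("top",*b)
    t=np.linalg.lstsq(np.c_[d1,-d2],o2-o1,rcond=None)[0]
    p,q=o1+d1*t[0],o2+d2*t[1]; return (p+q)/2,np.linalg.norm(p-q)
E
python3 - <<'E'
from h import *
np.set_printoptions(precision=4,suppress=True)
Z=lambda x,y,ox,oy:((x+.5)/5-.5+ox,(y+.5)/5-.5+oy)
t=[Z(*p,250,180) for p in((128,50),(328,120),(253,343),(50,272))]
c=[onz("top",*p,.008) for p in t]
for q in c: print(q)
print("centre",sum(c)/4, [np.linalg.norm(c[i]-c[(i+1)%4]) for i in range(4)])
ax=(c[0]+c[1]-c[2]-c[3]);ay=(c[0]+c[3]-c[1]-c[2])
yaw=np.degrees([np.arctan2(ax[1],ax[0]),np.arctan2(-ay[0],ay[1])]);print(yaw)
h=onz("top",*Z(157,272,250,180),.036);print("hole",h)
hs=onz("side",*Z(123,251,285,150),.036);print("hole side",hs)
y=np.radians(yaw.mean());m=sum(c)/4
print("hole from outline",m[:2]-.055*np.array([np.cos(y),np.sin(y)]))
# stand & pins
s=[onz("top",*Z(x-380,yy,380,220),.03) for x,yy in((447,62),(650,62),(652,153),(450,157))]
print("stand",sum(s)/4,s)
st=sum(s)/4
print("lp foot",proj("side",[st[0],st[1]+.04,.03]),"knob top proj",proj("side",[st[0],st[1]+.04,.088]))
print("knob tri",tri(Z(565-410,62,260,235),Z(497-380,105,380,220)))
for n in("side","top"):
  im=cv2.imread(f"pics/{n}0.png");
  x0,y0,w,hh=(282,243,20,30) if n=="side" else (392,230,24,22)
  g=im[y0:y0+hh,x0:x0+w].astype(int); m_=((g.max(2)<115)&((g[:,:,2]-g[:,:,0])<25))
  print(n);print("\n".join("".join("#" if k else "." for k in r) for r in m_))
E
```

```text
[0.6851 0.1546 0.008 ]
[0.6387 0.022  0.008 ]
[0.4916 0.071  0.008 ]
[0.538  0.2044 0.008 ]
centre [0.5883 0.113  0.008 ] [np.float64(0.1405310623898547), np.float64(0.15500050077569677), np.float64(0.14120281492517106), np.float64(0.1552762353797478)]
[-18.5512 -19.2228]
hole [0.5371 0.1322 0.036 ]
hole side [0.5376 0.1271 0.036 ]
hole from outline [0.5363 0.1308]
stand [ 0.514  -0.2973  0.03  ] [array([ 0.5441, -0.2307,  0.03  ]), array([ 0.5441, -0.3635,  0.03  ]), array([ 0.4851, -0.3634,  0.03  ]), array([ 0.4826, -0.2317,  0.03  ])]
lp foot [291.4965 268.7937] knob top proj [290.1866 245.8944]
knob tri (array([ 0.5146, -0.2518,  0.0821]), np.float64(0.001020377604207445))
side
....................
....................
....................
......######........
.....########.......
....#########.......
....#########.......
....#########.......
....#########.......
.....########.......
.....########.......
.....#########......
.....#########......
.....#########......
.....#########......
.....#########......
.....#########......
......#########.....
.......#######......
....................
....................
.........#..........
.........##.........
.........##.........
........####........
........####........
.......#####........
........###.........
....................
....................
top
........................
........................
........................
........................
........................
........................
........................
........................
........................
........####............
........###.............
........###.............
.........##.............
.........###............
..........##............
........................
........................
........................
........................
........................
........................
........................
```

```bash
python3 - <<'E'
from h import *
np.set_printoptions(precision=4,suppress=True)
Z=lambda x,y,ox,oy:((x+.5)/5-.5+ox,(y+.5)/5-.5+oy)
P,e=tri(Z(223,97,285,150),Z(183,161,250,180));print("lid hole",P,e)
y=np.radians(-18.9);jx=np.array([np.cos(y),np.sin(y)]);o=np.array([.5885,.1135])
H=o+.065*jx
d=jx@(P[:2]-H);print("hinge",H,"jig x from hinge",d,"h",P[2]-.036)
a=np.arctan2(P[2]-.036,-d)-np.arctan2(.01,.12);print("theta",a, np.hypot(d,P[2]-.036))
# pick tool pts: knob
for z in(.07,.085): print(onz("top",*Z(498-380,107,380,220),z))
s=read_state();R=np.array(s["tool_rot"]);p=np.array(s["ee_pos"])
print(jx, np.degrees(np.arctan2(R[1,0],R[0,0])))
E
```

```text
lid hole [0.6005 0.1096 0.1424] 0.0019601662252072623
hinge [0.65   0.0924] jig x from hinge -0.05241380893875728 h 0.1063524934666834
theta 1.0297590915936912 0.11856669108164185
[ 0.5141 -0.2549  0.07  ]
[ 0.5138 -0.2517  0.085 ]
[ 0.9461 -0.3239] -24.967364239209882
```

```bash
cat >> h.py <<'E'
from scipy.spatial.transform import Rotation as Ro
np.set_printoptions(precision=4,suppress=True)
H=np.array([.65,.0924]); JY=np.radians(-18.9); JX=np.array([np.cos(JY),np.sin(JY)])
def down(yaw):
    y=np.radians(yaw); x=np.array([np.cos(y),np.sin(y),0]); Y=np.array([0,0,-1.]); return np.c_[x,Y,np.cross(x,Y)]
def cmd(targets,yaw,base=None):
    "targets: TCP world; prints shift and turn in tool units from measured (or base) pose"
    s=read_state(); p=np.array(s["ee_pos"]);R=np.array(s["tool_rot"])
    if base is not None: p,R=base
    rv=Ro.from_matrix(R.T@down(yaw)).as_rotvec(degrees=True)/60
    for t in targets: print(np.round(R.T@(np.array(t)-p)/.8,4),np.round(rv,4))
def jt(x,z): return [*(H+x*JX),z+.0697]
E
python3 -c "
from h import *
cmd([jt(-.03,.2)],-18.9)"
```

```text
[ 0.6505  0.0278 -0.3995] [ 0.0017 -0.1011 -0.    ]
```

Emit:
servo_tool --delta_pos '[[0.65,0,-0.4],[0.65,0,-0.4],[0.65,0,-0.4],[0.65,0,-0.4],[0.65,0,-0.4],[0.65,0,-0.4],[0.65,0,-0.4],[0.65,0,-0.4],[0.65,0,-0.4],[0.65,0,-0.4],[0.65,0,-0.4],[0.65,0,-0.4],[0.65,0,-0.4],[0.65,0,-0.4],[0.65,0,-0.4],[0.65,0.028,-0.4],[0.65,0.028,-0.4],[0.65,0.028,-0.4],[0.65,0.028,-0.4],[0.65,0.028,-0.4]]' --dr '[[0,-0.1,0],[0,-0.1,0],[0,-0.1,0],[0,-0.1,0],[0,-0.1,0],[0,-0.1,0],[0,-0.1,0],[0,-0.1,0],[0,-0.1,0],[0,-0.1,0],[0,-0.1,0],[0,-0.1,0],[0,-0.1,0],[0,-0.1,0],[0,-0.1,0],[0,-0.1,0],[0,-0.1,0],[0,-0.1,0],[0,-0.1,0],[0,-0.1,0]]' --grip 0

```text
time_s: 1.77
ee_pos: [0.621, 0.1041, 0.2707]
tool_rot: [[0.947, 0.001, 0.322], [-0.322, 0.001, 0.947], [0.001, -1.0, 0.001]]
wrist_force: [-0.5, 0.1, -0.4]
finger_gap: 0.0004
```

```bash
python3 - <<'E'
from h import *
cmd([jt(x/1000,z) for x,z in((-30,.128),(-33,.121),(-41,.116),(-49,.111),(-56,.105),(-63,.098),(-69,.090),(-74,.082),(-78,.073),(-81,.0647),(-83,.057),(-85,.0507),(-85,.046))],-18.9)
for n in("side",):
    im=camera(n); cv2.imwrite("pics/s1.png",cv2.resize(im[100:260,240:440,::-1],None,fx=4,fy=3.75,interpolation=2))
E
```

```text
[ 0.0014  0.0912 -0.0023] [-0.0012  0.0015  0.0005]
[-0.0023  0.0999 -0.0023] [-0.0012  0.0015  0.0005]
[-0.0123  0.1062 -0.0022] [-0.0012  0.0015  0.0005]
[-0.0223  0.1124 -0.0022] [-0.0012  0.0015  0.0005]
[-0.0311  0.1199 -0.0022] [-0.0012  0.0015  0.0005]
[-0.0398  0.1287 -0.0022] [-0.0012  0.0015  0.0005]
[-0.0473  0.1387 -0.0022] [-0.0012  0.0015  0.0005]
[-0.0536  0.1487 -0.0022] [-0.0012  0.0015  0.0005]
[-0.0586  0.1599 -0.0022] [-0.0012  0.0015  0.0005]
[-0.0623  0.1703 -0.0023] [-0.0012  0.0015  0.0005]
[-0.0649  0.1799 -0.0023] [-0.0012  0.0015  0.0005]
[-0.0674  0.1878 -0.0023] [-0.0012  0.0015  0.0005]
[-0.0674  0.1937 -0.0023] [-0.0012  0.0015  0.0005]
```

View pics/s1.png

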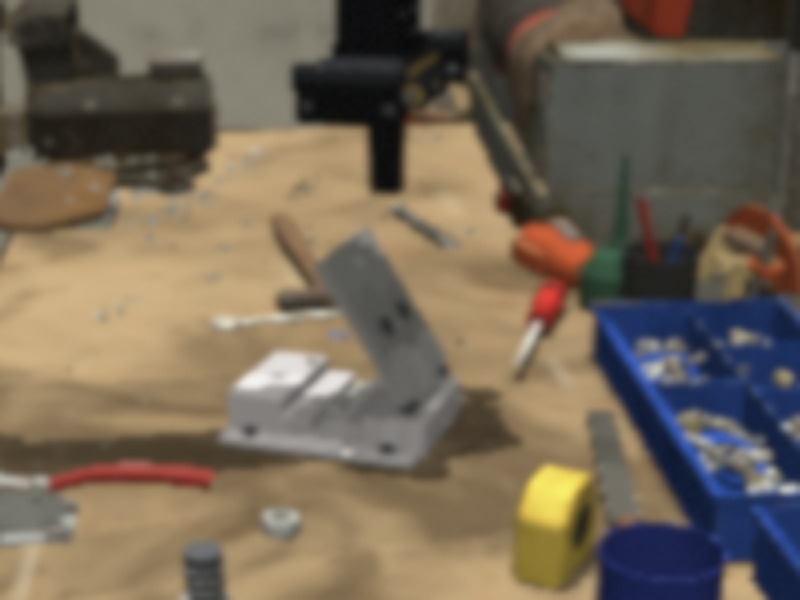

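The closed fingers, at (385,185) in the crop, hang behind the lid's upper edge at (345,245). That's the right side for pushing it shut.

Emit:
servo_tool --delta_pos '[[0.001,0.045,-0.002],[0.001,0.08,-0.002],[0.0,0.095,-0.002],[-0.007,0.103,-0.002],[-0.012,0.106,-0.002],[-0.017,0.109,-0.002],[-0.022,0.112,-0.002],[-0.027,0.116,-0.002],[-0.031,0.12,-0.002],[-0.035,0.124,-0.002],[-0.04,0.129,-0.002],[-0.044,0.134,-0.002],[-0.047,0.139,-0.002],[-0.051,0.144,-0.002],[-0.054,0.149,-0.002],[-0.056,0.154,-0.002],[-0.059,0.16,-0.002],[-0.061,0.165,-0.002],[-0.062,0.17,-0.002],[-0.062,0.17,-0.002]]' --dr '[[0,0,0],[0,0,0],[0,0,0],[0,0,0],[0,0,0],[0,0,0],[0,0,0],[0,0,0],[0,0,0],[0,0,0],[0,0,0],[0,0,0],[0,0,0],[0,0,0],[0,0,0],[0,0,0],[0,0,0],[0,0,0],[0,0,0],[0,0,0]]'

```text
time_s: 3.48
ee_pos: [0.5731, 0.117, 0.1328]
tool_rot: [[0.946, -0.002, 0.325], [-0.325, -0.0, 0.946], [-0.002, -1.0, -0.001]]
wrist_force: [0.5, 1.6, -0.3]
finger_gap: 0.0006
```

Emit:
servo_tool --delta_pos '[[-0.002,0.005,0],[-0.004,0.01,0],[-0.004,0.015,0],[-0.004,0.019,0],[-0.004,0.022,0],[-0.004,0.024,0],[-0.004,0.024,0]]' --dr '[[0,0,0],[0,0,0],[0,0,0],[0,0,0],[0,0,0],[0,0,0],[0,0,0]]'

```text
time_s: 4.07
ee_pos: [0.5702, 0.1183, 0.116]
tool_rot: [[0.946, -0.002, 0.325], [-0.325, 0.001, 0.946], [-0.002, -1.0, -0.0]]
wrist_force: [-5.3, 1.0, 13.8]
finger_gap: 0.0005
```

```bash
python3 - <<'E'
from h import *
im=camera("side"); cv2.imwrite("pics/s2.png",cv2.resize(im[130:250,250:410,::-1],None,fx=5,fy=5,interpolation=2))
E
```

```text
(no output)
```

View pics/s2.png

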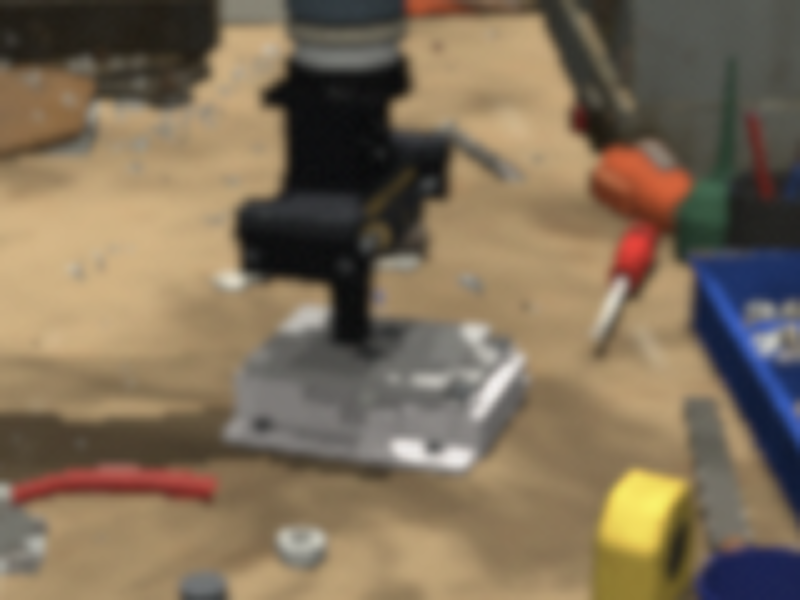

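Lid shut: fingertips on it at (355,340), 14 N up, tip height 46 mm. Next I go to the pin.

```bash
python3 - <<'E'
from h import *
p=read_state()["ee_pos"]
cmd([[p[0],p[1],.22],[.514,-.254,.22]],-18.9)
E
```

```text
[-0.0003 -0.1299 -0.    ] [ 0.0001 -0.0011 -0.0019]
[ 0.0846 -0.1301 -0.4629] [ 0.0001 -0.0011 -0.0019]
```

Emit:
servo_tool --delta_pos '[[0,-0.05,0],[0,-0.1,0],[0,-0.13,0],[0.084,-0.13,-0.463],[0.084,-0.13,-0.463],[0.084,-0.13,-0.463],[0.084,-0.13,-0.463],[0.084,-0.13,-0.463],[0.084,-0.13,-0.463],[0.084,-0.13,-0.463],[0.084,-0.13,-0.463],[0.084,-0.13,-0.463],[0.084,-0.13,-0.463],[0.084,-0.13,-0.463],[0.084,-0.13,-0.463],[0.084,-0.13,-0.463],[0.084,-0.13,-0.463],[0.084,-0.13,-0.463],[0.084,-0.13,-0.463]]' --dr '[[0,0,0],[0,0,0],[0,0,0],[0,0,0],[0,0,0],[0,0,0],[0,0,0],[0,0,0],[0,0,0],[0,0,0],[0,0,0],[0,0,0],[0,0,0],[0,0,0],[0,0,0],[0,0,0],[0,0,0],[0,0,0],[0,0,0]]' --grip 55

```text
time_s: 5.7
ee_pos: [0.5144, -0.2529, 0.2186]
tool_rot: [[0.946, 0.0, 0.323], [-0.323, 0.0, 0.946], [-0.0, -1.0, 0.0]]
wrist_force: [-0.4, 0.6, -0.5]
finger_gap: 0.0549
```

```bash
python3 - <<'E'
from h import *
a=camera("side"); b=camera("top")
cv2.imwrite("pics/t3.png",b[:,:,::-1]);cv2.imwrite("pics/s3f.png",a[:,:,::-1])
z=lambda im,x,y,w,h,f: cv2.resize(im[y:y+h,x:x+w,::-1],None,fx=f,fy=f,interpolation=cv2.INTER_CUBIC)
c=np.zeros((600,800,3),np.uint8); c[:500,:400]=z(a,250,200,80,100,5);c[:400,400:800]=z(b,250,180,80,80,5)
cv2.imwrite("pics/c3.png",c)
s=read_state();p=np.array(s["ee_pos"]);R=np.array(s["tool_rot"])
print(s["time_s"],p,s["finger_gap"])
# where side camera should see tip of fingers
g=p+R[:,1]*.0697;print(proj("side",g),proj("side",g+R[:,2]*.035),proj("side",g-R[:,2]*.035))
cmd([[.514,-.254,.1267]],-18.9)
E
```

```text
5.8 [ 0.5141 -0.2535  0.2186] 0.05495516888044384
[289.0037 219.5866] [295.5637 212.9886] [281.925  226.7077]
[ 0.      0.1149 -0.0007] [-0.0002 -0.0001  0.    ]
```

View pics/c3.png

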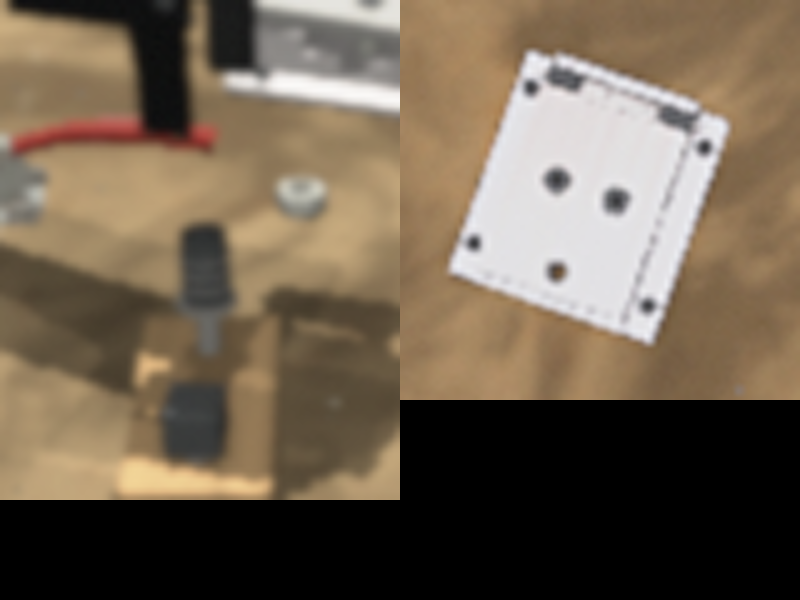

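Side view: the fingers straddle the knob, and the knob is at (205,262) in the crop. Top view: the lid is closed, with its hole at crop (156,271). I'll refine both numerically.

```bash
python3 - <<'E'
from h import *
b=cv2.imread("pics/t3.png");a=cv2.imread("pics/s3f.png")
def blob(im,x,y,r):
    g=cv2.cvtColor(im,6).astype(float)[y-r:y+r+1,x-r:x+r+1]; w=np.clip(np.median(g)-12-g,0,None)
    yy,xx=np.mgrid[-r:r+1,-r:r+1]; return x+(w*xx).sum()/w.sum(),y+(w*yy).sum()/w.sum()
h=blob(b,281,234,4);print(h,onz("top",*h,.051),onz("top",*h,.046))
print("open-lid hole", (lambda q:(q,onz("top",*q,.036)))(blob(cv2.imread("pics/top0.png"),281,234,4)))
# flange screws (z .008)
sc=[blob(b,x,y,3) for x,y in((276,197),(311,209),(264,228),(299,241))]
P=np.array([onz("top",*q,.008) for q in sc]);print(P, P.mean(0))
# knob in side, rows 248..262: column edges
g=cv2.cvtColor(a,6).astype(int)
for r in range(246,262,2): print(r,g[r,280:304])
print(proj("side",[.514,-.2535,.088]),proj("side",[.514,-.2535,.06]))
E
```

```text
(np.float64(280.82818791946306), np.float64(233.87651006711408)) [0.5369 0.1317 0.051 ] [0.5371 0.132  0.046 ]
open-lid hole ((np.float64(281.0968253968254), np.float64(234.27777777777777)), array([0.5362, 0.1319, 0.036 ]))
[[0.6621 0.1521 0.008 ]
 [0.6192 0.035  0.008 ]
 [0.5592 0.1928 0.008 ]
 [0.5145 0.0731 0.008 ]] [0.5887 0.1133 0.008 ]
246 [149 149 149 149 144 127  97  69  56  52  51  49  50  59  86 127 157 169
 173 174 175 174 172 170]
248 [135 138 141 142 136 116  83  57  51  51  50  50  50  53  73 112 148 165
 169 169 168 167 165 162]
250 [126 128 130 131 127 110  82  60  56  55  56  56  56  55  65  94 124 143
 148 146 143 140 139 139]
252 [134 136 137 137 132 117  91  71  66  67  68  69  67  65  70  91 117 134
 136 134 132 132 133 135]
254 [138 139 140 141 137 121  96  74  68  68  70  69  66  64  67  84 110 129
 136 138 140 142 145 145]
256 [133 137 139 139 135 121  97  75  68  70  69  68  65  65  66  81 109 133
 144 146 147 148 148 147]
258 [ 93 105 115 119 118 110  91  74  71  72  72  72  70  69  66  71  93 121
 141 148 148 143 136 122]
260 [ 62  66  70  76  84  90  86  74  66  63  63  62  63  63  67  76  93 116
 138 146 145 136 115  91]
[290.3543 245.0197] [290.9884 256.2023]
```

Emit:
servo_tool --delta_pos '[[0,0.03,-0.001],[0,0.06,-0.001],[0,0.09,-0.001],[0,0.105,-0.001],[0,0.114,-0.001],[0,0.114,-0.001],[0,0.114,-0.001]]' --dr '[[0,0,0],[0,0,0],[0,0,0],[0,0,0],[0,0,0],[0,0,0],[0,0,0]]'

```text
time_s: 6.38
ee_pos: [0.5141, -0.2551, 0.1279]
tool_rot: [[0.946, 0.001, 0.325], [-0.325, -0.0, 0.946], [0.001, -1.0, -0.0]]
wrist_force: [0.3, -0.8, -0.3]
finger_gap: 0.0552
```

Emit:
servo_tool --delta_pos '[[0,0,0],[0,0,0],[0,0,0],[0,0,0],[0,0,0],[0,0,0],[0,0,0],[0,0,0]]' --dr '[[0,0,0],[0,0,0],[0,0,0],[0,0,0],[0,0,0],[0,0,0],[0,0,0],[0,0,0]]' --grip 10

```text
time_s: 7.05
ee_pos: [0.5137, -0.2552, 0.1276]
tool_rot: [[0.946, 0.0, 0.325], [-0.325, -0.0, 0.946], [0.0, -1.0, -0.0]]
wrist_force: [-0.4, -1.1, 1.6]
finger_gap: 0.0211
```

Emit:
servo_tool --delta_pos '[[0,-0.01,0],[0,-0.025,0],[0,-0.05,0],[0,-0.08,0],[0,-0.11,0],[0,-0.125,0],[0,-0.125,0],[0,-0.125,0]]' --dr '[[0,0,0],[0,0,0],[0,0,0],[0,0,0],[0,0,0],[0,0,0],[0,0,0],[0,0,0]]'

```text
time_s: 7.72
ee_pos: [0.5136, -0.2546, 0.2278]
tool_rot: [[0.946, 0.001, 0.325], [-0.325, 0.0, 0.946], [0.001, -1.0, 0.0]]
wrist_force: [-0.9, 0.4, -1.6]
finger_gap: 0.0209
```

```bash
python3 - <<'E'
from h import *
a=camera("side")
z=lambda im,x,y,w,h,f: cv2.resize(im[y:y+h,x:x+w,::-1],None,fx=f,fy=f,interpolation=cv2.INTER_CUBIC)
cv2.imwrite("pics/c4.png",z(a,250,180,90,100,6)); cv2.imwrite("pics/s4f.png",a[:,:,::-1])
s=read_state();print(s["wrist_force"],s["ee_pos"],s["finger_gap"])
p=np.array(s["ee_pos"])
for d in(.0697,.0717,.1177):print(proj("side",p-[0,0,d]))
cmd([[.5367,.1316,.20]],-18.9)
E
```

```text
[ 0.0041 -0.6141 -2.1791] [ 0.5131 -0.2544  0.2267] 0.021362840596574194
[288.2687 216.2976]
[288.3173 217.1638]
[289.4152 236.6245]
[-0.1287  0.0338  0.4659] [-0.0004 -0.0009 -0.0015]
```

View pics/c4.png

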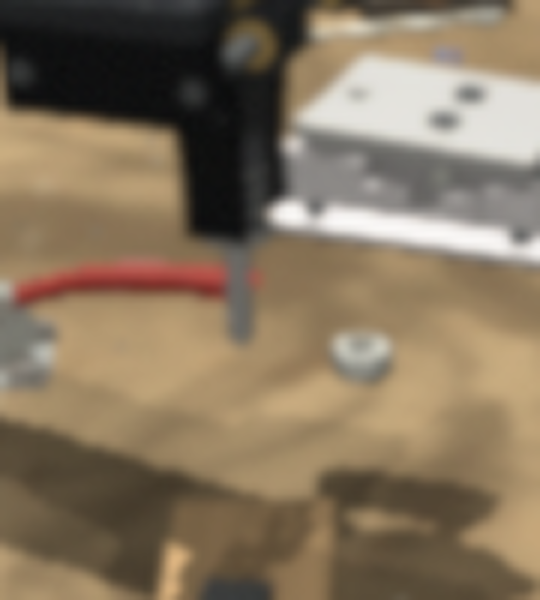

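The pin is held upright, its tip at crop (241,340), image (290.2,236.7). That is within 1 px of the prediction. I'll carry it over the lid hole.

Emit:
servo_tool --delta_pos '[[-0.129,0,0.466],[-0.129,0,0.466],[-0.129,0,0.466],[-0.129,0,0.466],[-0.129,0,0.466],[-0.129,0,0.466],[-0.129,0,0.466],[-0.129,0,0.466],[-0.129,0,0.466],[-0.129,0,0.466],[-0.129,0,0.466],[-0.129,0.034,0.466],[-0.129,0.034,0.466],[-0.129,0.034,0.466],[-0.129,0.034,0.466],[-0.129,0.034,0.466]]' --dr '[[0,0,0],[0,0,0],[0,0,0],[0,0,0],[0,0,0],[0,0,0],[0,0,0],[0,0,0],[0,0,0],[0,0,0],[0,0,0],[0,0,0],[0,0,0],[0,0,0],[0,0,0],[0,0,0]]'

```text
time_s: 9.1
ee_pos: [0.5377, 0.1303, 0.2009]
tool_rot: [[0.945, 0.001, 0.327], [-0.327, 0.0, 0.945], [0.001, -1.0, 0.0]]
wrist_force: [0.5, 0.3, -1.7]
finger_gap: 0.0215
```

```bash
python3 - <<'E'
from h import *
a=camera("side")
z=lambda im,x,y,w,h,f: cv2.resize(im[y:y+h,x:x+w,::-1],None,fx=f,fy=f,interpolation=cv2.INTER_CUBIC)
cv2.imwrite("pics/c5.png",z(a,270,150,90,75,8)); cv2.imwrite("pics/s5f.png",a[:,:,::-1])
s=read_state();print(s["wrist_force"],s["ee_pos"],s["finger_gap"])
p=np.array(s["ee_pos"])
for d in(.0697,.1177):print(proj("side",p-[0,0,d]))
print("hole pred",proj("side",[.5367,.1316,.051]))
cmd([[.5367,.1316,.175]],-18.9)
E
```

```text
[-0.1559 -0.2764 -1.3538] [0.5378 0.1306 0.2011] 0.021206298385985322
[308.3904 170.6015]
[308.8507 185.3018]
hole pred [308.8318 194.8495]
[-0.0017  0.0326  0.0008] [-0.0007 -0.0023  0.0011]
```

View pics/c5.png

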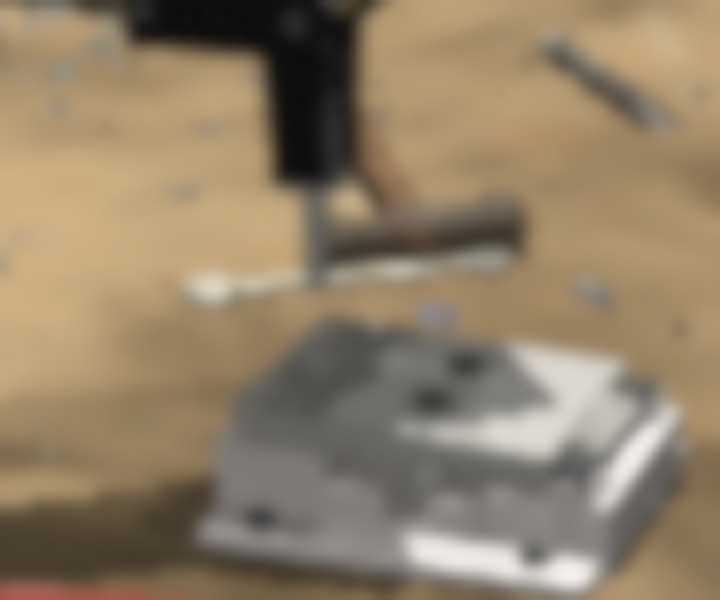

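Pin tip at crop (316,280), image (309.1,185.0). The hole, measured earlier at image (309.2,195.2), is straight below it. I'll correct about 1 mm and descend gently.

Emit:
servo_tool --delta_pos '[[-0.0015,0.01,0.0008],[-0.0015,0.02,0.0008],[-0.0015,0.03,0.0008],[-0.0015,0.033,0.0008],[-0.0015,0.036,0.0008],[-0.0015,0.039,0.0008],[-0.0015,0.042,0.0008],[-0.0015,0.045,0.0008],[-0.0015,0.047,0.0008]]' --dr '[[0,0,0],[0,0,0],[0,0,0],[0,0,0],[0,0,0],[0,0,0],[0,0,0],[0,0,0],[0,0,0]]'

```text
time_s: 9.9
ee_pos: [0.5364, 0.1323, 0.1625]
tool_rot: [[0.946, 0.0, 0.325], [-0.325, 0.0, 0.946], [0.0, -1.0, 0.0]]
wrist_force: [-1.0, -0.1, -0.6]
finger_gap: 0.021
```

Emit:
servo_tool --delta_pos '[[0,0.004,0],[0,0.008,0],[0,0.012,0],[0,0.016,0],[0,0.02,0],[0,0.024,0],[0,0.028,0],[0,0.032,0],[0,0.036,0],[0,0.036,0]]' --dr '[[0,0,0],[0,0,0],[0,0,0],[0,0,0],[0,0,0],[0,0,0],[0,0,0],[0,0,0],[0,0,0],[0,0,0]]'

```text
time_s: 10.73
ee_pos: [0.5361, 0.1322, 0.1331]
tool_rot: [[0.946, -0.001, 0.325], [-0.325, -0.0, 0.946], [-0.001, -1.0, -0.0]]
wrist_force: [-0.5, 0.2, -1.2]
finger_gap: 0.0215
```

Emit:
servo_tool --delta_pos '[[0,0.003,0],[0,0.006,0],[0,0.009,0],[0,0.012,0],[0,0.014,0],[0,0.016,0],[0,0.016,0],[0,0.016,0]]' --dr '[[0,0,0],[0,0,0],[0,0,0],[0,0,0],[0,0,0],[0,0,0],[0,0,0],[0,0,0]]'

```text
time_s: 11.4
ee_pos: [0.5362, 0.1322, 0.1216]
tool_rot: [[0.946, -0.0, 0.325], [-0.325, 0.0, 0.946], [-0.0, -1.0, 0.0]]
wrist_force: [-2.9, -1.2, 6.7]
finger_gap: 0.0213
```

Emit:
servo_tool --delta_pos '[[0,0.002,0],[0,0.003,0],[0,0.004,0],[0,0.004,0],[0,0.004,0],[0,0.004,0]]' --dr '[[0,0,0],[0,0,0],[0,0,0],[0,0,0],[0,0,0],[0,0,0]]'

```text
time_s: 11.9
ee_pos: [0.5362, 0.132, 0.1208]
tool_rot: [[0.946, -0.001, 0.326], [-0.326, 0.0, 0.946], [-0.001, -1.0, 0.0]]
wrist_force: [-9.3, -2.7, 25.3]
finger_gap: 0.021
```

```bash
python3 - <<'E'
from h import *
z=lambda im,x,y,w,h,f: cv2.resize(im[y:y+h,x:x+w,::-1],None,fx=f,fy=f,interpolation=cv2.INTER_CUBIC)
a=camera("side"); b=camera("top")
c=np.zeros((560,800,3),np.uint8);c[:560,:400]=z(a,285,150,50,70,8);c[:400,400:]=z(b,250,180,80,80,5)
cv2.imwrite("pics/c6.png",c)
for i in range(3):
    s=read_state();print(s["time_s"],s["wrist_force"],s["ee_pos"],s["finger_gap"]);camera("top")
print(proj("side",[.5367,.1316,.046]))
E
```

```text
12.0 [-9.7191 -2.7699 25.8956] [0.5362 0.132  0.1208] 0.021472378754130866
12.05 [-7.6446 -2.2187 25.8505] [0.5362 0.132  0.1208] 0.02098992565773878
12.1 [-8.6222 -2.6672 24.8483] [0.5362 0.1321 0.1208] 0.021045812667101756
[308.8788 196.3236]
```

View pics/c6.png

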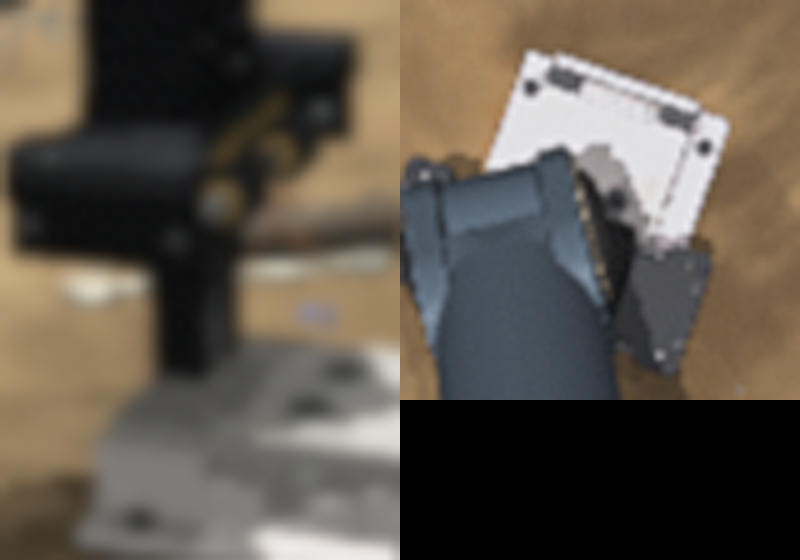

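The fingertips sit at about crop (190,375), right over the lid, with only the collar between them. Fingertip height is 51.1 mm against a collar top of 50 mm when home, so the lid can be at most about 0.01 rad open. The push is steady at 25 N, so I'm handing in.

```bash
python3 -c "
from cell import *
print(hand_in()); s=read_state(); print(s['time_s'],s['wrist_force'],s['ee_pos'],s['finger_gap'])"
```

```text
the job is handed in; nothing more can be done
None
the job is handed in; nothing more can be done
```

I swung the lid shut with the closed fingers, took the long pin from its stand, and pushed it through the lid's hole until its collar sat on the lid. I handed in at about 12.1 s with the gripper still holding the pin and pressing it down; the hand-in gave no verdict.

**Last checks before handing in:**
- **Push:** it was steady at about 25 N, well over the 10 N needed to keep the jig shut.
- **Lid and pin height:** the fingertips were at 51.1 mm, and the collar top is at 50 mm when the pin is home. That leaves the lid no more than about 0.01 rad open and puts the tip at about 4–5 mm over the bench.
- **Position:** the tool was within about 1 mm of the hole position I measured from the camera images. The tool stood upright.

**Didn't fully agree or weren't seen:**
- **Slip:** the fingers appear to have slipped about 0.8 mm down the knob under the push.
- **Side force:** about 9 N of sideways force remained at the wrist.
- **Hidden hole:** the gripper and arm hid the hole at the end, so seating was judged from heights and force, not seen.
- **Other parts:** I kept clear of the short pin, bolt and bystanders, but did not measure them again at the end.

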